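# Bed a valve bonnet in the ratchet angle vise and pump it tight

## Robot

A 6-joint arm with a two-finger parallel gripper is mounted at the origin on a cart in front of the work surface, level with it; the furniture and walls round the work are solid. World frame = base frame: x ahead of the robot, y to its left, z up, the work surface at z = 0. Lengths are in m, angles in rad, forces in N, time in s.
With the tool pointing down it reaches from about 0.425 to 0.95 m from the base axis. Payload 3.5 kg.
Tool frame: the origin (TCP) lies on the centre line of the jaws, within the pads' length; the fingertips stand 17 mm ahead of it and the grasp point (between the pads) lies 2 mm behind it; z points along the fingers, y is the line along which they close (so a half turn about z gives the same grasp; the last joint's range is limited). The gripper opens to 85 mm and grips with 20 to 120 N. Pads are 22 mm wide; open, the fingers measure 114 mm over their backs; the gripper's body (76 mm by 85 mm) begins 54 mm behind the grasp point. The pads swing forward as they close: fully open they stand 13 mm farther back than shut.
Start: joints at [-1.319, 0.286, 1.577, -0, 1.279, -0.15], TCP at [0.264, -0.621, 0.248] pointing down, gripper open.
Joint ranges: [-2.77, 2.77], [-0.9, 2.22], [0.21, 2.48], [-1.53, 4.67], [0.24, 2.81], [-2.84, 2.84]. Speed limits (rad/s): [2.79, 2.79, 3.14, 3.14, 3.14, 3.14].

## Interface

Orientations are given as a unit quaternion [x, y, z, w].
In Python, from plant import ctrl gives the robot as it stands. The module is installed in compiled form; this text tells all that it offers.
- The arm moves only by the tool drive_tool, never from a script. Its argument "moves" is a list of rows, each a list of 3 entries, a list of its own where there are three numbers: the turn, a rotation vector about the tool's x, y, z in rad, then the shift along the tool's x, y, z in m, then the finger opening in m, from 0 to 0.0854. A call has 1 to 5 rows; each row shifts and turns the commanded pose from where the row before left it, along the tool's axes as they then stand; what a row does not reach is not made up. A row lasts 1/8 s, in which the tool goes at most 62.5 mm and 10.7 degrees, less where a joint would pass 70% of its speed; a pose out of reach is approached as far as the arm can. A call with a gripper value outside its range is refused whole. The fingers move at their own pace and stop on an object; "grip_force" is the grip in N (left out, the last holds). Time passes only in rows, so rows that do not move let the fingers close. It gives the time, the measured TCP pose, the force, the opening and the grip force at its end, in the units of the state.
- ctrl.get_state(): the state, without advancing time (a new reading comes with each control period).
- ctrl.read_camera(name): name is "scene" or "side" or "wrist"; returns a dict with "image" (480x640x3 uint8, red, green, blue), "fx", "fy", "cx", "cy" (pixels), "R" (3x3) and "t" (3): a world point X has camera coordinates R X + t. Camera axes: x right, y down, z forward; pixel columns grow to the right and rows downward; lengths in m; the calibration is good to about 2 mm. A picture is of the moment at which its call begins. There is no depth.
- ctrl.sign_off(): hands the job in; it is judged then, once.
The state is a dict: "time": time; "qpos": joint angles; "dq": joint speeds; "joint_efforts": joint torques, N m; "eef_pos": TCP position; "tcp_rot": TCP orientation; "contact_force": force on the tool from outside, world axes, zero at the start; "wrist_torque": the same for the moment, N m; "opening": opening from 0.0 (shut) to 1.0 (fully open); "finger_force": force on a finger pad.
Only numpy, scipy, OpenCV 4.12 (cv2) and the standard library are available. Lean on these libraries where they do the work, as an engineer would, in place of code of your own. Each camera call takes 0.05 s, during which the arm holds its last target. There are 200 camera calls.

## Task

Pick up the square steel valve bonnet and set it down gently, without dropping it, flat on the packing between the open jaws of the tilted blue vise, with two of its sides parallel to the jaws. Then take the red lever and pump it in full strokes, each of which closes the jaw by one tooth, until the bonnet is clamped against the fixed jaw and the sprung jaw face is pressed at least half-way back towards its block. Let the lever do it (do not push the jaw by hand), and leave the other things on the board where they are.

Things in the scene. Friction and masses are not known exactly. Their poses are not given: they have to be found in the camera images.
- bonnet_mid (a point): Centre, half-way up, of the loose steel valve bonnet (0.35 kg) standing on the plywood board: square flange 50 x 50 x 12 mm with four screw holes and on it a square neck 26 x 26 x 30 mm to hold it by. z is its upward axis (underside 21 mm below this point, flange top 9 mm below, neck top 21 mm above), x and y are square to its sides. Any of its four quarter turns will do in the vise.
- bed_rest (a point): Point on the blue vise's steel bed, under the middle of the bonnet once clamped. The bed is tilted 30 degrees, facing roughly left: z is square to the bed (up and left), x points up the slope (roughly right), y along the vise from the fixed jaw to the moving jaw and lever, roughly away from the robot. In these axes the fixed jaw's face is at y = -25 mm, 62 mm wide, up to z = 35 mm.
- vise: The whole vise (blue castings, 112 x 262 mm foot; origin under its middle, not tilted). Packing on its bed: pile of ground plates at x -28 to 28, y -23 to 21 mm from bed_rest; its top lies anywhere from z = 8 to 22 mm, so feel for it. A lip 5 mm high along its lower edge (inner side at x = -28 mm) stops the bonnet sliding off: set its middle at x = 3 to 5 mm; it may slide down to the lip.
- jaw_face (a point): Middle of the moving jaw's sprung steel face, 62 x 35 mm, which looks to the fixed jaw (axes as bed_rest). While free it is at y = 51 mm less the value of jaw from bed_rest, so that the jaws stand 62 to 76 mm apart at the start; the face's top is 18 mm above this point.
- jaw_block: The blue block of the moving jaw with its sprung face in front, 62 mm wide, 37 mm high (axes as bed_rest). A toothed rack behind it is driven by the lever. The robot must not push it.
- jaw (a joint): How far the moving jaw has closed, in m: 0 (fully open) to 0.045; at the start 0 to 0.014. It closes by 6 mm a tooth, and a holding pawl keeps it from going back by more than about 3 mm.
- face (a joint): How far the sprung face is pressed back towards its block, in m: 0 (free) to 0.014 (on the block). The springs give about 2 N at first and 1.1 N more for each mm. The value drops by up to 3 mm when the lever goes back, as the rack settles on its holding pawl.
- lever_grip (a point): Middle of the lever's red grip: flat-sided, 16 mm thick along bed_rest's x, 20 mm deep, 66 mm long along the lever, 111 mm from the pivot. The pivot runs along bed_rest's x at y = 135 mm, z = 3 mm from bed_rest. The lever swings in the bed's y-z plane: it leans 0.26 rad outwards (+y) from the bed's z at joint value 0 and 0.26 rad inwards at 0.52. Room above and beside the grip is free.
- lever (a joint): Angle of the lever in rad: 0 fully out to 0.52 fully in (towards the jaws). It stays where it is left. Going in, its pawl pushes the jaw; going out, it clicks back over a tooth. A stroke from below 0.03 to above 0.48 closes one tooth, a shorter one may give none; the first may give less. It takes up to some 12 N at the grip (aim past the end if it slips); with the face on its block it stops hard.
- tub: Bystander, loose on the board, to be left alone: flat grey tub with a yellow screw lid, 66 mm across, 42 mm high. Origin: centre of its underside.
- oil: Bystander, loose on the board, to be left alone: small white dropper bottle with a red spout, 38 mm across, 126 mm high. Origin: centre of its underside.
- dish: Bystander, loose on the board, to be left alone: small round steel dish with nuts in it, 69 mm across, 20 mm high. Origin: centre of its underside.
- driver: Bystander, loose on the board, to be left alone: screwdriver with a red grip, 190 mm long along its y axis, lying. Origin: centre of its underside.
- gauge: Bystander, loose on the board, to be left alone: steel caliper, 226 mm long along its y axis, lying flat. Origin: centre of its underside.
- ring_a: Bystander, loose on the board, to be left alone: loose orange ring, 70 mm across, 12 mm thick. Origin: centre of its underside.
- marker: Bystander, loose on the board, to be left alone: white paint marker with a black cap, 128 mm long along its y axis, lying. Origin: centre of its underside.
- case: Bystander, loose on the board, to be left alone: small blue steel case, 52 x 79 x 25 mm, shut. Origin: centre of its underside.

How it is judged:
On the way:
1. the bonnet lies flat on the packing between the open jaws, let go (contact force between bonnet and vise above 0.5 N and contact force between the fingers and bonnet below 0.1 N and value of joint face below 0.002 m and linear speed of bonnet below 0.02 m/s and angle between the z axis of bonnet_mid and the z axis of bed_rest, either way round below 0.07 rad and x of bonnet_mid in the frame of bed_rest between -0.012 and 0.012 m and y of bonnet_mid in the frame of bed_rest between -0.004 and 0.032 m and z of bonnet_mid in the frame of bed_rest between 0.026 and 0.047 m), for 0.2 s.
At the end, for the whole second after the job is handed in: The bonnet lies flat (within 4 degrees) on the packing, within 12 mm of its place along the slope and within 4 mm of its place along the vise, clamped against the fixed jaw with more than 4 N; the sprung face is pressed back by more than 6 mm of its 14; all at rest (value of joint face above 0.006 m and contact force between bonnet and jaw_block above 4 N and linear speed of bonnet below 0.01 m/s and angle between the z axis of bonnet_mid and the z axis of bed_rest, either way round below 0.07 rad and x of bonnet_mid in the frame of bed_rest between -0.012 and 0.012 m and y of bonnet_mid in the frame of bed_rest between -0.004 and 0.004 m and z of bonnet_mid in the frame of bed_rest between 0.026 and 0.047 m); the robot touches nothing.
It fails at once if the bonnet is dropped (linear speed of bonnet above 0.3 m/s and contact force between the fingers and bonnet below 0.1 N).
It fails at once if the bonnet is rammed on to the packing (over 100 N) while held (contact force between bonnet and vise above 100 N and contact force between the fingers and bonnet above 1 N).
It fails at once if the moving jaw is pushed by the robot itself (contact force between any of the fingers, the arm and jaw_block above 4 N).
It fails at once if another thing on the board is moved by more than 25 mm (distance of any of tub, oil, dish, driver, gauge, ring_a, marker, case from where it was at the start of the episode above 0.025 m).
It also fails if it takes over 64 s, if anything falls off the work surface, if the arm or the gripper's body presses on something with over 40 N, if the wrist force passes 120 N, or if a joint passes its speed limit or range.

## Working session

There is one attempt and no reset: what is moved stays moved. The work goes in short steps, Python scripts to look and compute and a tool call to move; the robot and the scene stay as the last step left them, time stands still between calls to the robot, and variables do not carry over. Pictures are saved under pics/ and viewed, at most 10 in all, crops included, and the job is handed in when it is done.

Besides the shell and the picture viewer there is one more tool, called after ">>>" as name([rows], argument=value, ...), one row to a line, values as JSON. drive_tool: Moves the arm, as the interface text tells. Its arguments: {"type":"object","properties":{"moves":{"type":"array","items":{"type":"array"}},"grip_force":{"type":"number"}},"required":["moves"]}

```bash
mkdir -p pics; ls; python3 - <<'E'
from plant import ctrl
import cv2,pickle
for n in("scene","side","wrist"):
    c=ctrl.read_camera(n); pickle.dump(c,open(f"pics/{n}0.pkl","wb"))
    cv2.imwrite(f"pics/{n}0.png",c["image"][:,:,::-1]); print(n,c["fx"],c["cx"],c["cy"],(-c["R"].T@c["t"]).round(3),c["R"].round(3).tolist())
s=ctrl.get_state();print(s)
E
```

```text
pics
scene 514.4356297940736 320.9680403540806 237.8506116515089 [ 0.004 -0.783  1.206] [[0.826, -0.564, -0.003], [-0.397, -0.578, -0.713], [0.4, 0.59, -0.701]]
side 544.6047790758947 321.5952720562325 245.4486721683189 [0.059 1.101 0.782] [[-0.903, -0.43, 0.007], [-0.178, 0.358, -0.917], [0.391, -0.829, -0.4]]
wrist 361.79740162322094 321.4598488927126 241.88283383302536 [ 0.33  -0.593  0.373] [[0.39, -0.921, -0.002], [-0.883, -0.375, 0.28], [-0.259, -0.108, -0.96]]
{'time': 0.15, 'qpos': array([-1.31898865e+00,  2.87008161e-01,  1.57783340e+00,  3.09526328e-05,
        1.27858444e+00, -1.50007086e-01]), 'dq': array([-4.42861223e-04, -2.69052249e-03, -4.03732363e-03, -1.09897559e-03,
       -7.28474246e-05,  6.76593500e-04]), 'joint_efforts': array([ 3.25043166e-04, -4.06606901e+01, -2.93140322e+01, -2.03459158e-04,
        3.97304786e-03,  1.20861849e-06]), 'eef_pos': array([ 0.26389556, -0.62076355,  0.24723819]), 'tcp_rot': array([ 9.79886386e-01,  1.99554080e-01, -3.18419401e-05, -9.16242253e-04]), 'contact_force': array([-0.39103616, -0.49154057,  0.13888263]), 'wrist_torque': array([-0.05269561,  0.02098841, -0.03374738]), 'finger_force': 0.0, 'opening': 0.9970998247566121}
```

View pics/scene0.png

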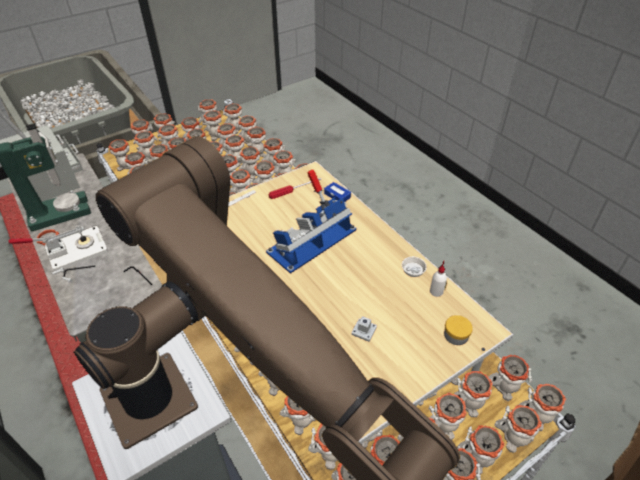

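View pics/side0.png

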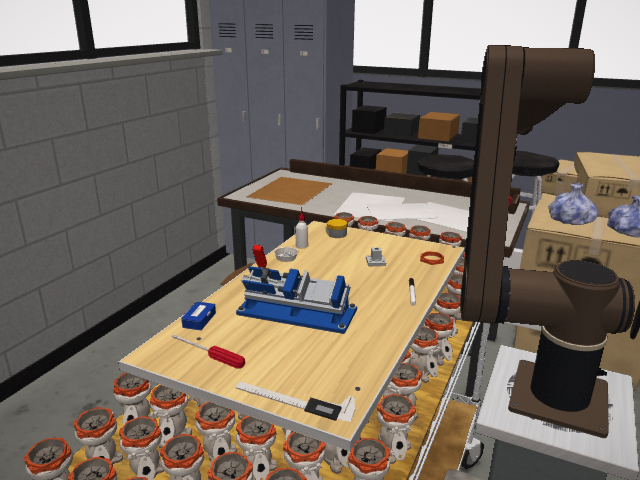

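The scene view shows the bonnet near (364,327) and the vise near (310,235), with the lever at (315,182). The side view shows the bonnet at (376,257), the vise at (297,300) and the lever at (260,257). I'll enlarge both.

```bash
cat > h.py <<'E'
import numpy as np,cv2,pickle
from scipy.spatial.transform import Rotation as Rn
def L(n): return pickle.load(open(f"pics/{n}.pkl","rb"))
def ray(c,p):
    d=c["R"].T@np.array([(p[0]-c["cx"])/c["fx"],(p[1]-c["cy"])/c["fy"],1.]); return -c["R"].T@c["t"],d/np.linalg.norm(d)
def onz(c,p,z):
    o,d=ray(c,p); return o+d*(z-o[2])/d[2]
def tri(c1,p1,c2,p2):
    o1,d1=ray(c1,p1);o2,d2=ray(c2,p2)
    s=np.linalg.lstsq(np.c_[d1,-d2],o2-o1,rcond=None)[0]
    a=o1+d1*s[0];b=o2+d2*s[1]; return (a+b)/2,np.linalg.norm(a-b)
def proj(c,X):
    q=np.atleast_2d(X)@c["R"].T+c["t"]; return q[:,:2]/q[:,2:]*[c["fx"],c["fy"]]+[c["cx"],c["cy"]]
E
python3 - <<'E'
from h import *
a,b=L("scene0")["image"],L("side0")["image"]
def crop(i,x,y,w,h,k): return cv2.resize(i[y:y+h,x:x+w],None,fx=k,fy=k,interpolation=cv2.INTER_CUBIC)
top=np.hstack([crop(a,260,165,100,110,4),crop(b,232,235,100,110,4)])
bot=np.hstack([crop(a,340,305,50,40,4),crop(b,350,235,50,40,4),crop(b,322,235,100,40,4)])
cv2.imwrite("pics/c1.png",np.vstack([top,bot])[:,:,::-1])
E
```

```text
(no output)
```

View pics/c1.png

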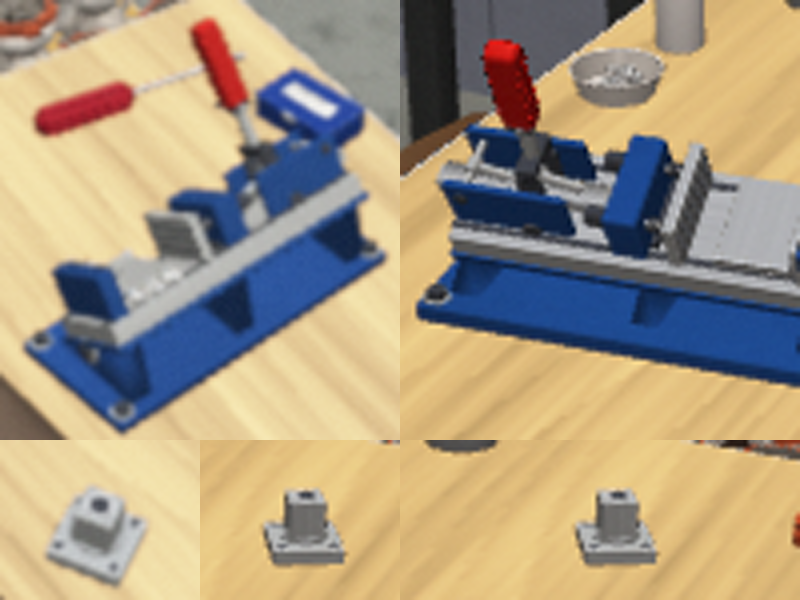

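Crops: bonnet neck top is at scene (365,321) and side (376.5,249); the vise, jaws and lever are all clear, and the lever looks roughly fully out. Next I'll do coarse triangulation and then take closer wrist views.

```bash
python3 - <<'E'
from h import *
a,b=L("scene0"),L("side0")
print("neck",tri(a,(365,321.2),b,(376.5,248.7)))
A=lambda x,y:(260+x/4,165+y/4)
B=lambda x,y:(232+x/4,235+y/4)
for p in[(122,430),(26,348),(386,258)]: print("foot scene",onz(a,A(*p),0.0).round(3))
print("foot side", onz(b,B(417,-400+712),0.0))
print("lever tip",tri(a,A(203,24),b,B(505-400,45)))
print("lever low",tri(a,A(236,105),b,B(527-400,128)))
print("fixedjaw/mov face top corners", tri(a,A(147,215),b,B(708-400,150)))
w=L("wrist0");s=Rn.from_quat([0.979886,0.199554,-3e-5,-9e-4]).as_matrix()
C=-w["R"].T@w["t"]; print("cam in tool",s.T@(C-[.2639,-.6208,.2472]), (w["R"]@s).round(3).tolist())
E
```

```text
neck (array([ 0.5150086 , -0.21706118,  0.17158207]), np.float64(0.006452207487143897))
foot scene [0.526 0.158 0.   ]
foot scene [0.509 0.277 0.   ]
foot scene [0.815 0.196 0.   ]
foot side [ 0.5850248  -0.11337758  0.        ]
lever tip (array([0.63518007, 0.19997235, 0.31915666]), np.float64(0.005375071153188104))
lever low (array([0.64263778, 0.17239452, 0.2582567 ]), np.float64(0.009839161776549853))
fixedjaw/mov face top corners (array([0.54479483, 0.13047618, 0.2417485 ]), np.float64(0.005972750518114338))
cam in tool [ 0.07152265 -0.00047903 -0.12536174] [[-0.001, 1.0, 0.0], [-0.96, -0.001, -0.281], [-0.281, -0.001, 0.96]]
```

```bash
python3 - <<'E'
from h import *
a,b=L("scene0"),L("side0")
A=lambda x,y:(260+x/4,165+y/4)
B=lambda x,y:(232+x/4,235+y/4)
for z in(.11,.12,.13,.14):
  P=[onz(a,A(*p),z) for p in[(122,430),(26,348),(386,258)]]
  print(z,[p.round(3) for p in P],np.linalg.norm(P[0]-P[1]),np.linalg.norm(P[0]-P[2]),onz(b,B(17,312),z).round(3))
# bonnet mask moments flange base corners
for p,q in [((365,321.2),(376.5,248.7))]: print(tri(a,p,b,q))
# table corners: board corners
print("board right corner",tri(a,(511,334),b,(466,247)))
print("dish",tri(a,(413,267),b,(286,255)), "tub",tri(a,(458,329),b,(337,229)))
E
```

```text
0.11 [array([0.479, 0.072, 0.11 ]), array([0.463, 0.181, 0.11 ]), array([0.741, 0.107, 0.11 ])] 0.11004055380766795 0.2642233695224867 [0.727 0.163 0.11 ]
0.12 [array([0.474, 0.064, 0.12 ]), array([0.459, 0.172, 0.12 ]), array([0.734, 0.099, 0.12 ])] 0.10903672762014217 0.2618130368905133 [0.717 0.177 0.12 ]
0.13 [array([0.47 , 0.056, 0.13 ]), array([0.455, 0.163, 0.13 ]), array([0.727, 0.091, 0.13 ])] 0.10803290143261604 0.25940270425853995 [0.707 0.191 0.13 ]
0.14 [array([0.466, 0.048, 0.14 ]), array([0.45 , 0.154, 0.14 ]), array([0.72 , 0.083, 0.14 ])] 0.10702907524509003 0.25699237162656674 [0.697 0.205 0.14 ]
(array([ 0.5150086 , -0.21706118,  0.17158207]), np.float64(0.006452207487143897))
board right corner (array([ 0.4770345 , -0.48184249,  0.23883005]), np.float64(0.41348724600464537))
dish (array([ 0.75433759, -0.12960665,  0.14008869]), np.float64(0.0069810384026228545)) tub (array([ 0.69798687, -0.35519457,  0.15026322]), np.float64(0.011181213037410842))
```

>>> drive_tool([
  [[0, 0, 0], [0.045, -0.032, -0.006], 0.085],
  [[0, 0, 0], [0.045, -0.032, -0.006], 0.085],
  [[0, 0, 0], [0.045, -0.032, -0.006], 0.085],
  [[0, 0, 0], [0.045, -0.032, -0.006], 0.085],
  [[0, 0, 0], [0.045, -0.032, -0.006], 0.085],
])

```text
time: 0.78
eef_pos: [0.4091, -0.3842, 0.2782]
tcp_rot: [0.98, 0.199, -0.0, -0.0]
contact_force: [0.7, 0.1, -0.3]
opening: 0.999
finger_force: 0.0
```

>>> drive_tool([
  [[0, 0, 0], [0.045, -0.032, -0.006], 0.085],
  [[0, 0, 0], [0.045, -0.032, -0.006], 0.085],
  [[0, 0, 0], [0.045, -0.032, -0.006], 0.085],
  [[0, 0, 0], [0.02, -0.015, -0.006], 0.085],
  [[0, 0, 0], [0, 0, 0], 0.085],
])

```text
time: 1.4
eef_pos: [0.5085, -0.2217, 0.3026]
tcp_rot: [0.98, 0.201, 0.0, 0.0]
contact_force: [-0.1, -0.9, 0.6]
opening: 0.992
finger_force: 0.0
```

```bash
python3 - <<'E'
from plant import ctrl
import cv2,pickle
from h import *
c=ctrl.read_camera("wrist"); pickle.dump(c,open("pics/wrist1.pkl","wb"))
cv2.imwrite("pics/wrist1.png",c["image"][:,:,::-1])
print(proj(c,[.515,-.217,.172]),proj(c,[.59,.127,.13]))
E
```

```text
[[319.56286849 227.08161523]] [[-101.30642518  -78.85327803]]
```

View pics/wrist1.png

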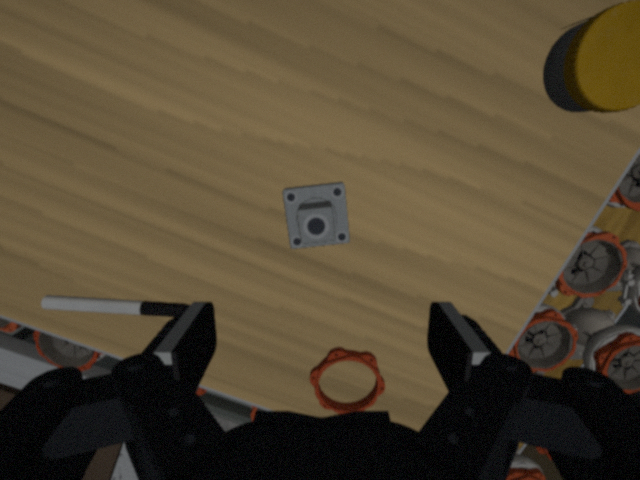

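The wrist view shows the bonnet's flange from (283,183) to (349,247) and the neck hole at (316,226), with no neighbours close by.

```bash
python3 - <<'E'
from h import *
a,b,w=L("scene0"),L("side0"),L("wrist1")
hs=cv2.cvtColor(w["image"],cv2.COLOR_RGB2HSV)
m=np.zeros((480,640),np.uint8);m[165:265,265:370]=(hs[165:265,265:370,1]<70)*255
m=cv2.morphologyEx(m,cv2.MORPH_CLOSE,np.ones((7,7)))
c=max(cv2.findContours(m,0,1)[0],key=cv2.contourArea);r=cv2.minAreaRect(c);bx=cv2.boxPoints(r);print(r)
print(tri(w,(316,226),a,(365,321.2)),tri(w,(316,226),b,(376.5,248.7)))
for z in(.12,.13,.14,.15):
  P=np.array([onz(w,p,z) for p in bx]);e=P[1]-P[0];f=P[2]-P[1]
  print(z,P.mean(0).round(4),np.linalg.norm(e),np.linalg.norm(f),np.arctan2(e[1],e[0]),np.arctan2(f[1],f[0]),"neck",onz(w,(316,226),z+.03).round(4))
E
```

```text
((316.1463317871094, 215.3170928955078), (61.62080001831055, 62.94597625732422), 83.6598129272461)
(array([ 0.51639596, -0.21558089,  0.1736776 ]), np.float64(0.0038159261248777673)) (array([ 0.51295574, -0.21507701,  0.17043165]), np.float64(0.0030120209281496156))
0.12 [ 0.5109 -0.2153  0.12  ] 0.05342775889581743 0.05445443779523246 -1.0563985538413547 -2.608587565465313 neck [ 0.5096 -0.2161  0.15  ]
0.13 [ 0.513  -0.2145  0.13  ] 0.05169406798787094 0.05268743192311594 -1.0563985538413558 -2.608587565465312 neck [ 0.512  -0.2153  0.16  ]
0.14 [ 0.515  -0.2138  0.14  ] 0.04996037707992445 0.050920426050999605 -1.0563985538413547 -2.608587565465313 neck [ 0.5143 -0.2145  0.17  ]
0.15 [ 0.5171 -0.2131  0.15  ] 0.04822668617197793 0.049153420178883064 -1.0563985538413556 -2.6085875654653123 neck [ 0.5166 -0.2136  0.18  ]
```

>>> drive_tool([
  [[0, 0, -0.12], [0, 0, 0], 0.06],
  [[0, 0, 0], [0.0095, -0.0035, 0.04], 0.06],
  [[0, 0, 0], [0, 0, 0.04], 0.06],
  [[0, 0, 0], [0, 0, 0.035], 0.06],
  [[0, 0, 0], [0, 0, 0.012], 0.06],
])

```text
time: 2.08
eef_pos: [0.5121, -0.2157, 0.1721]
tcp_rot: [0.966, 0.257, -0.002, -0.002]
contact_force: [0.4, -0.2, -0.6]
opening: 0.7
finger_force: 0.0
```

>>> drive_tool([
  [[0, 0, 0], [0, 0, 0.011], 0.05],
  [[0, 0, 0], [0, 0, 0], 0.04],
  [[0, 0, 0], [0, 0, 0], 0.02],
  [[0, 0, 0], [0, 0, 0], 0.02],
  [[0, 0, 0], [0, 0, 0], 0.02],
], grip_force=50)

```text
time: 2.7
eef_pos: [0.5151, -0.216, 0.1659]
tcp_rot: [0.966, 0.258, 0.001, 0.001]
contact_force: [-0.1, -0.2, 3.8]
opening: 0.296
finger_force: 52.1
```

>>> drive_tool([
  [[0, 0, 0], [0, 0, -0.02], 0.02],
  [[0, 0, 0], [0, 0, -0.05], 0.02],
  [[0, 0, 0], [0, 0, -0.05], 0.02],
  [[0, 0, 0.185], [0, 0, -0.03], 0.02],
  [[0, 0, 0.185], [0, 0, 0], 0.02],
])

```text
time: 3.32
eef_pos: [0.5151, -0.2158, 0.3173]
tcp_rot: [0.997, 0.073, 0.002, 0.002]
contact_force: [0.8, 0.0, -3.3]
opening: 0.291
finger_force: 51.2
```

>>> drive_tool([
  [[0, 0, 0], [0.0095, -0.045, -0.016], 0.02],
  [[0, 0, 0], [0.0095, -0.05, -0.016], 0.02],
  [[0, 0, 0], [0.0095, -0.05, -0.016], 0.02],
  [[0, 0, 0], [0.0095, -0.05, -0.016], 0.02],
  [[0, 0, 0], [0.0095, -0.05, -0.016], 0.02],
])

```text
time: 3.95
eef_pos: [0.5234, 0.0357, 0.3932]
tcp_rot: [0.997, 0.076, -0.001, -0.0]
contact_force: [0.1, -0.1, -3.9]
opening: 0.297
finger_force: 51.2
```

>>> drive_tool([
  [[0, 0, 0], [0.009, -0.045, -0.01], 0.02],
  [[0, 0, 0], [0, 0, 0], 0.02],
  [[0, 0, 0], [0, 0, 0], 0.02],
])

```text
time: 4.32
eef_pos: [0.5258, 0.0797, 0.4028]
tcp_rot: [0.997, 0.076, -0.001, 0.0]
contact_force: [-0.3, -0.2, -4.5]
opening: 0.293
finger_force: 51.4
```

```bash
python3 - <<'E'
from plant import ctrl
import cv2,pickle
c=ctrl.read_camera("wrist"); pickle.dump(c,open("pics/wrist2.pkl","wb"))
cv2.imwrite("pics/wrist2.png",c["image"][:,:,::-1])
s=ctrl.get_state();print(s["eef_pos"],s["tcp_rot"],s["opening"],s["contact_force"])
E
```

```text
[0.52587599 0.07919534 0.40282021] [ 9.97139953e-01  7.55657756e-02 -1.31007305e-03  1.10676965e-04] 0.2921037587932338 [-0.00388424 -0.27852353 -3.81980566]
```

View pics/wrist2.png

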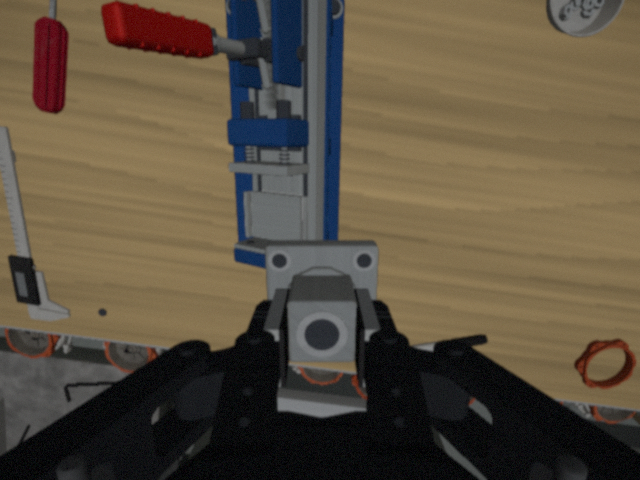

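The wrist view shows the vise nearly upright in the image. The fixed jaw is near (250,253), the packing at (275,215), the sprung face top from (229,167) to (308,172), the block at (268,132) and the red grip from (105,20) to (213,42). A second view from the left will allow triangulation.

>>> drive_tool([
  [[0, 0, 0], [0, -0.055, 0], 0.02],
  [[0, 0, 0], [0, -0.055, 0], 0.02],
  [[0, 0, 0], [0, -0.055, 0], 0.02],
  [[0, 0, 0], [0, 0, 0], 0.02],
  [[0, 0, 0], [0, 0, 0], 0.02],
])

```text
time: 5.0
eef_pos: [0.5015, 0.2418, 0.4035]
tcp_rot: [0.997, 0.075, -0.001, 0.001]
contact_force: [0.8, 0.0, -2.7]
opening: 0.291
finger_force: 51.6
```

```bash
python3 - <<'E'
from plant import ctrl
import cv2,pickle
from h import *
c=ctrl.read_camera("wrist"); pickle.dump(c,open("pics/wrist3.pkl","wb"))
s=ctrl.get_state();print(s["eef_pos"],s["tcp_rot"])
d=L("wrist2")
k=lambda i,x:cv2.resize(i[0:280,x:x+190],None,fx=2.1,fy=2.1,interpolation=cv2.INTER_CUBIC)
i3=c["image"]; 
o=np.hstack([k(d["image"],170),k(i3,330)]); print(o.shape)
cv2.imwrite("pics/c2.png",o[:,:,::-1])
E
```

```text
[0.50166199 0.2414655  0.40366896] [ 9.97192857e-01  7.48730522e-02 -5.15366220e-04  4.08562461e-04]
(588, 798, 3)
```

View pics/c2.png

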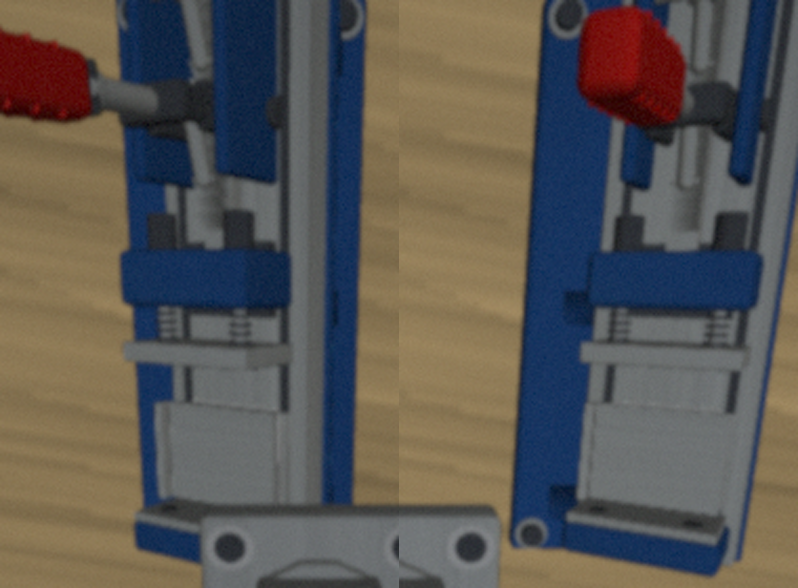

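The two crops correspond well. The sprung-face top corners are at left-view (126,360)/(250,368) and right-view (581,362)/(748,366). The fixed jaw's top edge starts at (137,521)/(567,520), and the block and packing corners are visible too.

```bash
cat > v.py <<'E'
from h import *
w2,w3=L("wrist2"),L("wrist3")
def P(p,q): return tri(w2,(p[0]/2.1+170,p[1]/2.1),w3,((q[0]-399)/2.1+330,q[1]/2.1))
pts=dict(faceL=((126,360),(581,362)),faceR=((250,368),(748,366)),faceLb=((124,345),(581,344)),
 fixL=((137,521),(567,520)),blkLf=((124,304),(590,301)),blkLb=((122,254),(592,254)),blkRb=((247,252),(760,255)),blkRf=((247,305),(757,305)),
 packL=((172,404),(597,403)),packR=((280,412),(735,412)),screw=((347,17),(0,0)))
X={k:P(*v) for k,v in pts.items() if k!="screw"}
E
python3 - <<'E'
from v import *
for k,v in X.items(): print(k,v[0].round(4),round(v[1],4))
d=lambda a,b:X[b][0]-X[a][0]
for a,b in[("faceL","faceR"),("blkLf","blkRf"),("blkLb","blkRb"),("packL","packR"),("fixL","faceL"),("fixL","blkLf"),("blkLf","blkLb"),("blkRf","blkRb")]:
  v=d(a,b);n=np.linalg.norm(v);print(a,b,round(n,4),"yaw",round(np.arctan2(v[1],v[0]),3),"elev deg",np.degrees(np.arcsin(v[2]/n)).round(1))
# foot outline edge yaw in w3: lower-left foot edge px
for z in(.13,.14):
  p=onz(w3,((567-399)/2.1+330,17/2.1),z);q=onz(w3,((531-399)/2.1+330,535/2.1),z);r=onz(w2,(347/2.1+170,17/2.1),z)
  print(z,p.round(4),q.round(4),r.round(4),np.linalg.norm(p-q),np.arctan2(*(p-q)[1::-1]),np.linalg.norm(p-r))
E
```

```text
faceL [0.5542 0.1656 0.2069] 0.0003
faceR [0.5633 0.1118 0.2396] 0.0011
faceLb [0.5608 0.167  0.2067] 0.0009
fixL [0.4845 0.1555 0.2049] 0.0008
blkLf [0.5777 0.1678 0.2091] 0.0017
blkLb [0.5963 0.1706 0.2068] 0.0006
blkRb [0.6033 0.1181 0.2378] 0.0006
blkRf [0.5855 0.1156 0.241 ] 0.0004
packL [0.5356 0.1484 0.1858] 0.0009
packR [0.5437 0.099  0.2132] 0.0003
faceL faceR 0.0635 yaw -1.403 elev deg 30.9
blkLf blkRf 0.0617 yaw -1.423 elev deg 31.2
blkLb blkRb 0.0614 yaw -1.438 elev deg 30.4
packL packR 0.0571 yaw -1.408 elev deg 28.7
fixL faceL 0.0704 yaw 0.143 elev deg 1.6
fixL blkLf 0.0941 yaw 0.131 elev deg 2.5
blkLf blkLb 0.0189 yaw 0.15 elev deg -7.1
blkRf blkRb 0.0183 yaw 0.14 elev deg -10.1
0.13 [0.7017 0.1859 0.13  ] [0.4532 0.1509 0.13  ] [0.7146 0.0956 0.13  ] 0.2509515091182321 0.13971674375099205 0.09112031419769556
0.14 [0.6985 0.1875 0.14  ] [0.4562 0.1535 0.14  ] [0.7116 0.0955 0.14  ] 0.24465970572165133 0.13971674375099208 0.0929438252108327
```

```bash
cat >> v.py <<'E'
yaw=.142;h=np.array([np.sin(yaw),-np.cos(yaw),0]);by=np.array([np.cos(yaw),np.sin(yaw),0]);Z=np.array([0,0,1.])
bx=h*.866+Z*.5;bz=-h*.5+Z*.866;B=np.c_[bx,by,bz]
E
python3 - <<'E'
from v import *
o=X["fixL"][0]-B@[-.031,-.025,.035];print("o from fix",o)
for k,v in X.items(): print(k,((v[0]-o)@B*1000).round(1))
# scene/side views check of pivot-lever: lever tip coarse
for n,p in dict(tip=[.63518,.19997,.3192],low=[.6426,.1724,.2583]).items(): print(n,((p-o)@B*1000).round(1))
E
```

```text
o from fix [0.51552348 0.11518506 0.19011404]
faceL [-30.   45.4  36.8]
faceR [33.5 46.8 37.8]
faceLb [-30.6  52.1  36.8]
fixL [-31. -25.  35.]
blkLf [-28.   69.   38.1]
blkLb [-29.3  87.8  36.2]
blkRb [32.1 87.3 36.6]
blkRf [33.7 69.3 39.3]
packL [-28.2  24.5  11.3]
packR [28.9 25.6 10. ]
tip [  6.5 130.5 145.3]
low [  0.6 133.9  78.4]
```

```bash
cat >> v.py <<'E'
o=np.array([0.51552,0.11519,0.19011])+B@[.0013,.002,.001]
T=np.c_[by,bx,-bz]
def rep(target=None):
    from plant import ctrl
    s=ctrl.get_state();R=Rn.from_quat(s["tcp_rot"]).as_matrix();p=s["eef_pos"]
    print("t",round(s["time"],2),"bed mm",((p-o)@B*1000).round(1),"rotvec to T (tool)",Rn.from_matrix(R.T@T).as_rotvec().round(3),"open mm",round(s["opening"]*85.4,1),"F bed",(s["contact_force"]@B).round(1))
    if target is not None: print("world delta",(o+B@target-p).round(4),"delta in tool now",(R.T@(o+B@target-p)).round(4))
E
python3 - <<'E'
from v import *
print(o);rep([.004,.007,.09])
E
```

```text
[0.51758844 0.11485355 0.191626  ]
t 5.05 bed mm [ -4.5   2.2 247.4] rotvec to T (tool) [-0.523 -0.001  0.008] open mm 25.0 F bed [-1.2  0.9 -4.1]
world delta [ 0.017  -0.0845 -0.1321] delta in tool now [0.0043 0.086  0.1322]
```

>>> drive_tool([
  [[-0.174, 0, 0.003], [0, 0, 0], 0.02],
  [[-0.174, 0, 0.003], [0, 0, 0], 0.02],
  [[-0.175, 0, 0.002], [0, 0, 0], 0.02],
  [[0, 0, 0], [0, 0, 0], 0.02],
  [[0, 0, 0], [0.005, 0.0085, 0.03], 0.02],
])

```text
time: 5.68
eef_pos: [0.5105, 0.2215, 0.3846]
tcp_rot: [0.964, 0.069, 0.022, 0.255]
contact_force: [0.1, 0.1, -2.3]
opening: 0.294
finger_force: 51.9
```

>>> drive_tool([
  [[0, 0, 0], [0, 0, 0.04], 0.02],
  [[0, 0, 0], [0, 0, 0.04], 0.02],
  [[0, 0, 0], [0, 0, 0.025], 0.02],
  [[0, 0, 0], [0, 0, 0.01], 0.02],
  [[0, 0, 0], [0, 0, 0], 0.02],
])

```text
time: 6.3
eef_pos: [0.5182, 0.1637, 0.2833]
tcp_rot: [0.964, 0.068, 0.019, 0.257]
contact_force: [-0.4, 0.9, -3.4]
opening: 0.293
finger_force: 51.7
```

```bash
python3 - <<'E'
from v import *
from plant import ctrl
rep([.004,.007,.09])
im=[]
for n in("side","scene"):
    c=ctrl.read_camera(n);pickle.dump(c,open(f"pics/{n}1.pkl","wb"))
    q=proj(c,o)[0].astype(int);print(n,q)
    im.append(cv2.resize(c["image"][q[1]-70:q[1]+50,q[0]-65:q[0]+65],None,fx=3,fy=3,interpolation=cv2.INTER_CUBIC))
cv2.imwrite("pics/c3.png",np.hstack(im)[:,:,::-1])
E
```

```text
t 6.3 bed mm [  4.    7.5 103.5] rotvec to T (tool) [-0.002 -0.002 -0.001] open mm 25.0 F bed [-2.5 -0.3 -2.5]
world delta [ 0.0004 -0.0067 -0.0117] delta in tool now [-0.0006  0.      0.0135]
side [323 292]
scene [292 237]
```

View pics/c3.png

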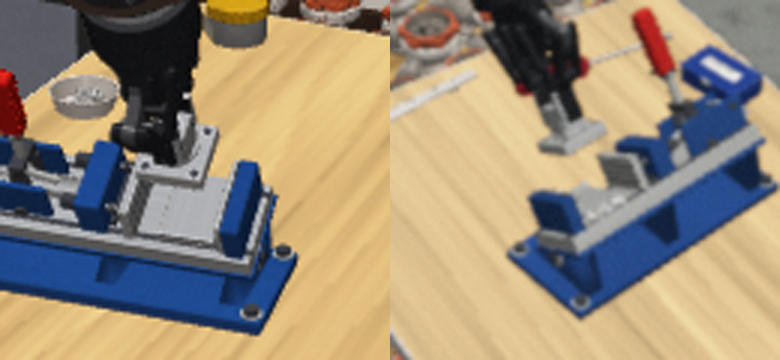

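Side and scene views show the bonnet held parallel to the bed, above the packing and between the jaws. I'll lower it now.

>>> drive_tool([
  [[0, 0, 0], [0, 0, 0.02], 0.02],
  [[0, 0, 0], [0, 0, 0.015], 0.02],
  [[0, 0, 0], [0, 0, 0.008], 0.02],
  [[0, 0, 0], [0, 0, 0], 0.02],
  [[0, 0, 0], [0, 0, 0], 0.02],
])

```text
time: 7.02
eef_pos: [0.5213, 0.1436, 0.2461]
tcp_rot: [0.964, 0.069, 0.02, 0.258]
contact_force: [0.4, 0.4, -2.9]
opening: 0.295
finger_force: 51.8
```

>>> drive_tool([
  [[0, 0, 0], [0, 0, 0.003], 0.02],
  [[0, 0, 0], [0, 0, 0.002], 0.02],
  [[0, 0, 0], [0, 0, 0], 0.02],
])

```text
time: 7.4
eef_pos: [0.5213, 0.1409, 0.2412]
tcp_rot: [0.964, 0.069, 0.019, 0.258]
contact_force: [-0.3, 0.5, -4.3]
opening: 0.294
finger_force: 51.8
```

```bash
python3 -c "
from v import *
rep()"
```

```text
t 7.4 bed mm [ 2.9  7.4 55.6] rotvec to T (tool) [-0.001 -0.002  0.001] open mm 25.2 F bed [-2.6 -0.2 -3.5]
```

>>> drive_tool([
  [[0, 0, 0], [0, 0.001, 0.002], 0.02],
  [[0, 0, 0], [0, 0, 0.002], 0.02],
  [[0, 0, 0], [0, 0, 0], 0.02],
])

```text
time: 7.78
eef_pos: [0.5217, 0.138, 0.2382]
tcp_rot: [0.964, 0.069, 0.019, 0.258]
contact_force: [-0.3, -0.4, -3.0]
opening: 0.294
finger_force: 51.8
```

>>> drive_tool([
  [[0, 0, 0], [0, 0, 0.002], 0.02],
  [[0, 0, 0], [0, 0, 0], 0.02],
])

```text
time: 8.02
eef_pos: [0.522, 0.1371, 0.2366]
tcp_rot: [0.964, 0.069, 0.019, 0.258]
contact_force: [-1.0, 0.4, -3.8]
opening: 0.29
finger_force: 51.8
```

>>> drive_tool([
  [[0, 0, 0], [0, 0, 0.0015], 0.02],
  [[0, 0, 0], [0, 0, 0], 0.02],
])

```text
time: 8.28
eef_pos: [0.5222, 0.137, 0.2365]
tcp_rot: [0.964, 0.069, 0.02, 0.257]
contact_force: [-2.8, 3.7, 3.0]
opening: 0.291
finger_force: 52.5
```

>>> drive_tool([
  [[0, 0, 0], [0, 0, 0.0008], 0.02],
  [[0, 0, 0], [0, 0, 0], 0.02],
])

```text
time: 8.52
eef_pos: [0.5222, 0.137, 0.2365]
tcp_rot: [0.964, 0.069, 0.02, 0.257]
contact_force: [-4.0, 5.8, 4.5]
opening: 0.289
finger_force: 53.2
```

```bash
python3 -c "
from v import *
rep()"
```

```text
t 8.53 bed mm [ 4.   7.7 49.5] rotvec to T (tool) [-0.002 -0.004 -0.   ] open mm 24.6 F bed [-3.3 -3.2  7. ]
```

>>> drive_tool([
  [[0, 0, 0], [0, 0, 0], 0.03],
  [[0, 0, 0], [0, 0, 0], 0.04],
  [[0, 0, 0], [0, 0, 0], 0.05],
  [[0, 0, 0], [0, 0, -0.01], 0.05],
  [[0, 0, 0], [0, 0, -0.03], 0.05],
])

```text
time: 9.15
eef_pos: [0.5185, 0.1554, 0.2685]
tcp_rot: [0.963, 0.069, 0.018, 0.258]
contact_force: [0.0, -0.7, -0.4]
opening: 0.587
finger_force: 0.0
```

>>> drive_tool([
  [[0, 0, 0], [0, 0, -0.05], 0.05],
  [[0, 0, 0], [0, 0, -0.05], 0.05],
  [[0, 0, 0], [0, 0, -0.04], 0.05],
  [[0, 0, 0], [0, 0, 0], 0.05],
])

```text
time: 9.65
eef_pos: [0.5097, 0.2266, 0.3953]
tcp_rot: [0.964, 0.069, 0.024, 0.257]
contact_force: [-0.3, 0.3, -0.9]
opening: 0.585
finger_force: 0.0
```

```bash
python3 - <<'E'
from v import *
from plant import ctrl
rep()
im=[]
for n in("side","wrist"):
    c=ctrl.read_camera(n);pickle.dump(c,open(f"pics/{n}4.pkl","wb"))
    q=proj(c,o)[0].astype(int);print(n,q)
    k,w=(3,65) if n=="side" else (1.5,130)
    h0=int(w*.9)
    y0=max(0,q[1]-int(1.1*h0));x0=max(0,q[0]-w);print(x0,y0)
    im.append(cv2.resize(c["image"][y0:y0+2*h0,x0:x0+2*w],(390,350),interpolation=cv2.INTER_CUBIC))
cv2.imwrite("pics/c4.png",np.hstack(im)[:,:,::-1])
E
```

```text
t 9.65 bed mm [  5.1   8.  232.3] rotvec to T (tool) [-0.003 -0.011 -0.001] open mm 49.9 F bed [-0.8 -0.2 -0.6]
side [323 292]
258 229
wrist [317 219]
187 91
```

View pics/c4.png

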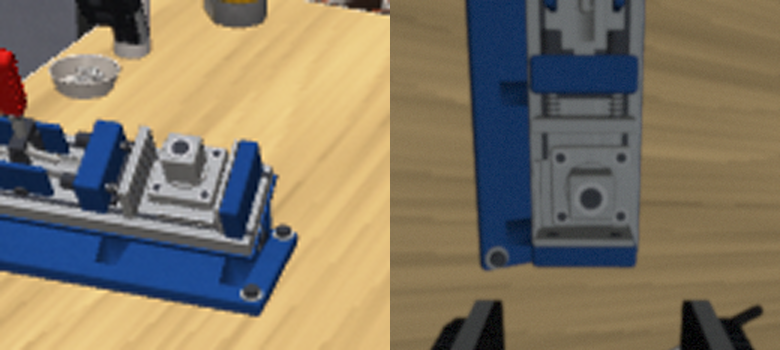

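The bonnet lies flat and square between the jaws, with gaps on both sides. Next I'll locate the lever from the red masks in the earlier wrist views.

```bash
python3 - <<'E'
from v import *
def red(c,x0,x1,y1):
    hs=cv2.cvtColor(c["image"],cv2.COLOR_RGB2HSV);m=((hs[...,0]<8)|(hs[...,0]>172))&(hs[...,1]>150)&(hs[...,2]>50)
    z=np.zeros_like(m);z[:y1,x0:x1]=m[:y1,x0:x1];ys,xs=np.nonzero(z);print(len(xs),xs.min(),xs.max(),ys.min(),ys.max());return cv2.minAreaRect(np.c_[xs,ys].astype(np.float32)),(xs.mean(),ys.mean())
r2,c2=red(w2,85,225,80);r3,c3=red(w3,400,480,80);print(r2,r3)
p,e=tri(w2,c2,w3,c3);print(p,e)
b=(p-o)@B*1000;print("bed",b,"r,ang",np.hypot(b[1]-135,b[2]-3),np.arctan2(b[1]-135,b[2]-3))
a,s=L("scene0"),L("side0")
ra,ca=red(a,308,325,200);rs,cs=red(s,250,270,272)
p,e=tri(a,ca,s,cs);b=(p-o)@B*1000;print("scene/side",b,e,np.hypot(b[1]-135,b[2]-3),np.arctan2(b[1]-135,b[2]-3))
rep([0,.132,.114])
E
```

```text
4165 102 213 1 57
2191 416 465 3 58
((157.21621704101562, 30.20270538330078), (116.88768005371094, 44.71652603149414), 9.462322235107422) ((440.5, 30.5), (55.0, 49.0), 90.0)
[0.63951674 0.19390115 0.29466161] 0.000333008103785836
bed [ -1.30498745 131.88816191 119.72698127] r,ang 116.76845332718601 -0.026652802730194963
151 308 321 170 191
221 253 266 245 267
scene/side [  1.39928989 131.66336897 114.27944418] 0.004195015205581197 111.32945614098237 -0.029975272175237294
t 9.75 bed mm [  3.9   6.9 227.4] rotvec to T (tool) [-0.001 -0.003  0.001] open mm 49.7 F bed [ 0.1 -0.3  0. ]
world delta [ 0.1314 -0.0351 -0.1001] delta in tool now [ 0.1247 -0.0037  0.1137]
```

>>> drive_tool([
  [[0, 0, 0], [0.06, -0.002, 0], 0.05],
  [[0, 0, 0], [0.06, -0.002, 0], 0.05],
  [[0, 0, 0], [0.005, 0, 0.03], 0.05],
  [[0, 0, 0], [0, 0, 0], 0.05],
  [[0, 0, 0], [0, 0, 0], 0.05],
])

```text
time: 10.38
eef_pos: [0.6338, 0.2312, 0.3628]
tcp_rot: [0.963, 0.069, 0.019, 0.258]
contact_force: [0.8, 1.2, -0.3]
opening: 0.587
finger_force: 0.0
```

```bash
python3 -c "
from v import *
rep([0,.132,.114])"
```

```text
t 10.38 bed mm [1.000e-01 1.315e+02 1.976e+02] rotvec to T (tool) [-0.    -0.002  0.001] open mm 50.1 F bed [-1.1  0.9  0.3]
world delta [ 0.0064 -0.0412 -0.0724] delta in tool now [ 0.0003 -0.0001  0.0836]
```

>>> drive_tool([
  [[0, 0.03, 0], [0, 0, 0.04], 0.05],
  [[0, 0, 0], [0, 0, 0.03], 0.05],
  [[0, 0, 0], [0, 0, 0.013], 0.05],
  [[0, 0, 0], [0, 0, 0], 0.05],
])

```text
time: 10.88
eef_pos: [0.6414, 0.1907, 0.2917]
tcp_rot: [0.963, 0.073, 0.034, 0.257]
contact_force: [0.3, -0.5, 0.1]
opening: 0.586
finger_force: 0.0
```

>>> drive_tool([
  [[0, 0, 0], [0, 0, 0], 0.03],
  [[0, 0, 0], [0, 0, 0], 0.01],
  [[0, 0, 0], [0, 0, 0], 0.01],
  [[0, 0, 0], [0, 0, 0], 0.01],
], grip_force=60)

```text
time: 11.38
eef_pos: [0.6421, 0.1922, 0.2926]
tcp_rot: [0.963, 0.073, 0.036, 0.256]
contact_force: [-0.3, 4.8, 4.4]
opening: 0.181
finger_force: 59.6
```

```bash
python3 -c "
from v import *
rep([0,.132,.114])"
```

```text
t 11.38 bed mm [ -0.5 134.2 116.9] rotvec to T (tool) [-0.002 -0.036  0.   ] open mm 15.4 F bed [-2.   0.4  6.2]
world delta [-0.0019 -0.0022 -0.0023] delta in tool now [-0.0023  0.0005  0.0029]
```

>>> drive_tool([
  [[0, -0.15, 0], [0.017, 0, 0.0013], 0.01],
  [[0, -0.15, 0], [0.017, 0, 0.0013], 0.01],
  [[0, 0, 0], [0, 0, 0], 0.01],
  [[0, 0, 0], [0, 0, 0], 0.01],
])

```text
time: 11.88
eef_pos: [0.6763, 0.1945, 0.2883]
tcp_rot: [0.958, 0.034, -0.109, 0.264]
contact_force: [1.6, 4.2, 3.4]
opening: 0.176
finger_force: 62.3
```

```bash
python3 -c "
from v import *
rep([0,.135+.114*np.sin(.26),.003+.114*np.cos(.26)])"
```

```text
t 11.88 bed mm [ -0.4 168.4 111.9] rotvec to T (tool) [-0.002  0.265  0.   ] open mm 15.1 F bed [-1.8  2.2  4.9]
world delta [-0.0041 -0.0004  0.0013] delta in tool now [-0.0043  0.0004 -0.0001]
```

>>> drive_tool([
  [[0, -0.03, 0], [0.0034, 0, 0.0001], 0.01],
  [[0, 0, 0], [0, 0, 0], 0.01],
])

```text
time: 12.12
eef_pos: [0.678, 0.1944, 0.2879]
tcp_rot: [0.956, 0.03, -0.126, 0.265]
contact_force: [-3.8, 4.8, 4.5]
opening: 0.178
finger_force: 62.0
```

```bash
python3 -c "
from v import *
rep()"
```

```text
t 12.12 bed mm [ -0.4 170.  111.4] rotvec to T (tool) [-0.001  0.299  0.001] open mm 15.2 F bed [-2.4 -3.1  6.5]
```

>>> drive_tool([
  [[0, 0.148, 0], [-0.0168, 0, 0.0012], 0.01],
  [[0, 0.148, 0], [-0.0168, 0, 0.0012], 0.01],
  [[0, 0.148, 0], [-0.0168, 0, 0.0012], 0.01],
  [[0, 0.148, 0], [-0.0168, 0, 0.0012], 0.01],
  [[0, 0, 0], [0, 0, 0], 0.01],
])

```text
time: 12.75
eef_pos: [0.6184, 0.1869, 0.2893]
tcp_rot: [0.949, 0.11, 0.173, 0.241]
contact_force: [22.6, 10.8, -7.0]
opening: 0.182
finger_force: 63.6
```

```bash
python3 -c "
from v import *
rep()"
```

```text
t 12.75 bed mm [ -0.6 109.9 113.2] rotvec to T (tool) [-0.006 -0.324  0.002] open mm 15.6 F bed [-9.9 23.9 -2.3]
```

>>> drive_tool([
  [[0, -0.148, 0], [0.0168, 0, 0.0012], 0.01],
  [[0, -0.148, 0], [0.0168, 0, 0.0012], 0.01],
  [[0, -0.148, 0], [0.0168, 0, 0.0012], 0.01],
  [[0, -0.148, 0], [0.0168, 0, 0.0012], 0.01],
  [[0, 0, 0], [0, 0, 0], 0.01],
])

```text
time: 13.38
eef_pos: [0.6763, 0.1942, 0.2879]
tcp_rot: [0.954, 0.028, -0.133, 0.266]
contact_force: [-10.0, 3.2, 7.8]
opening: 0.18
finger_force: 64.3
```

```bash
cat > fv.py <<'E'
from v import *
from plant import ctrl
import sys
rep()
c=ctrl.read_camera("side");t=sys.argv[1];pickle.dump(c,open(f"pics/side_{t}.pkl","wb"))
E
python3 fv.py s1
```

```text
t 13.38 bed mm [ -0.4 168.4 111.4] rotvec to T (tool) [0.001 0.314 0.002] open mm 15.4 F bed [-0.1 -9.5  9.1]
```

>>> drive_tool([
  [[0, 0.148, 0], [-0.0168, 0, 0.0012], 0.01],
  [[0, 0.148, 0], [-0.0168, 0, 0.0012], 0.01],
  [[0, 0.148, 0], [-0.0168, 0, 0.0012], 0.01],
  [[0, 0.148, 0], [-0.0168, 0, 0.0012], 0.01],
  [[0, 0, 0], [0, 0, 0], 0.01],
])

```text
time: 14.05
eef_pos: [0.6179, 0.1863, 0.2884]
tcp_rot: [0.949, 0.11, 0.171, 0.242]
contact_force: [23.6, 7.6, -8.9]
opening: 0.179
finger_force: 63.2
```

>>> drive_tool([
  [[0, -0.148, 0], [0.0168, 0, 0.0012], 0.01],
  [[0, -0.148, 0], [0.0168, 0, 0.0012], 0.01],
  [[0, -0.148, 0], [0.0168, 0, 0.0012], 0.01],
  [[0, -0.148, 0], [0.0168, 0, 0.0012], 0.01],
  [[0, 0, 0], [0, 0, 0], 0.01],
])

```text
time: 14.68
eef_pos: [0.6757, 0.1938, 0.2873]
tcp_rot: [0.954, 0.028, -0.134, 0.267]
contact_force: [-13.3, 2.2, 7.1]
opening: 0.177
finger_force: 64.6
```

```bash
python3 fv.py s2; python3 - <<'E'
from v import *
# block edge motion in side view: profile of blue mask along a bed-y line at block height
for n in("side0","side4","side_s1","side_s2"):
    c=L(n);hs=cv2.cvtColor(c["image"],cv2.COLOR_RGB2HSV)
    Y=np.arange(20,100,.25);res=[]
    for z in(15,20,25,30):   # block's lower (x=-31) end face seen from side cam
        q=proj(c,[o+B@[-.031,y/1000,z/1000] for y in Y]).astype(np.float32)
        s=cv2.remap(hs,q[None,:,0].copy(),q[None,:,1].copy(),cv2.INTER_LINEAR)[0]
        b=(s[:,0]>100)&(s[:,0]<130)&(s[:,1]>140);res.append((Y[b].min(),Y[b].max()) if b.any() else None)
    print(n,res)
E
```

```text
t 14.68 bed mm [ -0.4 167.7 110.8] rotvec to T (tool) [0.002 0.318 0.002] open mm 15.1 F bed [  0.  -12.9   8.2]
side0 [(np.float64(61.0), np.float64(82.25)), (np.float64(59.0), np.float64(82.5)), (np.float64(57.25), np.float64(82.5)), (np.float64(56.0), np.float64(83.0))]
side4 [(np.float64(61.25), np.float64(82.25)), (np.float64(59.0), np.float64(82.5)), (np.float64(57.0), np.float64(82.5)), (np.float64(56.0), np.float64(83.25))]
side_s1 [(np.float64(51.0), np.float64(73.0)), (np.float64(49.0), np.float64(73.0)), (np.float64(48.0), np.float64(72.5)), (np.float64(46.25), np.float64(73.25))]
side_s2 [(np.float64(44.75), np.float64(67.0)), (np.float64(43.5), np.float64(66.75)), (np.float64(42.0), np.float64(67.25)), (np.float64(40.25), np.float64(66.5))]
```

>>> drive_tool([
  [[0, 0.148, 0], [-0.0168, 0, 0.0012], 0.01],
  [[0, 0.148, 0], [-0.0168, 0, 0.0012], 0.01],
  [[0, 0.148, 0], [-0.0168, 0, 0.0012], 0.01],
  [[0, 0.148, 0], [-0.0168, 0, 0.0012], 0.01],
  [[0, 0, 0], [0, 0, 0], 0.01],
])

```text
time: 15.35
eef_pos: [0.6174, 0.1859, 0.2878]
tcp_rot: [0.949, 0.11, 0.17, 0.242]
contact_force: [24.2, 6.6, -10.9]
opening: 0.177
finger_force: 63.3
```

>>> drive_tool([
  [[0, -0.148, 0], [0.0168, 0, 0.0012], 0.01],
  [[0, -0.148, 0], [0.0168, 0, 0.0012], 0.01],
  [[0, -0.148, 0], [0.0168, 0, 0.0012], 0.01],
  [[0, -0.148, 0], [0.0168, 0, 0.0012], 0.01],
  [[0, 0, 0], [0, 0, 0], 0.01],
])

```text
time: 15.98
eef_pos: [0.675, 0.1935, 0.287]
tcp_rot: [0.954, 0.028, -0.136, 0.267]
contact_force: [-15.1, -0.7, 5.5]
opening: 0.18
finger_force: 65.3
```

```bash
python3 fv.py s3; cat > bl.py <<'E'
from v import *
import sys
im=[]
for n in sys.argv[1:]:
    c=L(n);hs=cv2.cvtColor(c["image"],cv2.COLOR_RGB2HSV)
    Y=np.arange(10,100,.25);res=[]
    for z in(15,20,25,30):
        q=proj(c,[o+B@[-.031,y/1000,z/1000] for y in Y]).astype(np.float32)
        s=cv2.remap(hs,q[None,:,0].copy(),q[None,:,1].copy(),cv2.INTER_LINEAR)[0]
        b=(s[:,0]>100)&(s[:,0]<130)&(s[:,1]>140);res.append((float(Y[b].min()),float(Y[b].max())) if b.any() else None)
    print(n,res)
    q=proj(c,o)[0].astype(int);im.append(cv2.resize(c["image"][q[1]-55:q[1]+25,q[0]-60:q[0]+40],None,fx=3.9,fy=3.9,interpolation=cv2.INTER_CUBIC))
cv2.imwrite("pics/c_%s.png"%sys.argv[-1],np.hstack(im)[:,:,::-1])
E
python3 bl.py side4 side_s3
```

```text
t 15.97 bed mm [ -0.4 166.9 110.4] rotvec to T (tool) [0.002 0.321 0.002] open mm 15.3 F bed [  1.4 -15.1   5.5]
side4 [(61.25, 82.25), (59.0, 82.5), (57.0, 82.5), (56.0, 83.25)]
side_s3 [(42.25, 64.25), (40.5, 64.0), (39.75, 64.0), (37.75, 64.0)]
```

View pics/c_side_s3.png

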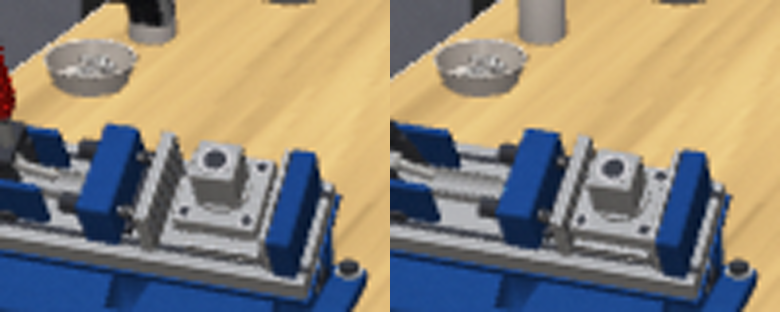

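The jaw has closed onto the bonnet, which now rests against the fixed jaw, with the face only slightly pressed. I'll do one more stroke.

>>> drive_tool([
  [[0, 0.148, 0], [-0.0168, 0, 0.0012], 0.01],
  [[0, 0.148, 0], [-0.0168, 0, 0.0012], 0.01],
  [[0, 0.148, 0], [-0.0168, 0, 0.0012], 0.01],
  [[0, 0.148, 0], [-0.0168, 0, 0.0012], 0.01],
  [[0, 0, 0], [0, 0, 0], 0.01],
])

```text
time: 16.65
eef_pos: [0.617, 0.1855, 0.2872]
tcp_rot: [0.949, 0.11, 0.169, 0.242]
contact_force: [24.3, 5.3, -12.3]
opening: 0.178
finger_force: 62.8
```

>>> drive_tool([
  [[0, -0.148, 0], [0.0168, 0, 0.0012], 0.01],
  [[0, -0.148, 0], [0.0168, 0, 0.0012], 0.01],
  [[0, -0.148, 0], [0.0168, 0, 0.0012], 0.01],
  [[0, -0.148, 0], [0.0168, 0, 0.0012], 0.01],
  [[0, 0, 0], [0, 0, 0], 0.01],
])

```text
time: 17.27
eef_pos: [0.6745, 0.1934, 0.2869]
tcp_rot: [0.953, 0.027, -0.137, 0.267]
contact_force: [-15.6, -0.8, 6.3]
opening: 0.176
finger_force: 65.7
```

```bash
python3 fv.py s4; python3 bl.py side_s3 side_s4
```

```text
t 17.27 bed mm [ -0.4 166.4 110.3] rotvec to T (tool) [0.003 0.323 0.003] open mm 15.1 F bed [  1.9 -15.6   6.2]
side_s3 [(42.25, 64.25), (40.5, 64.0), (39.75, 64.0), (37.75, 64.0)]
side_s4 [(36.75, 58.75), (35.5, 58.25), (35.5, 58.25), (35.5, 59.0)]
```

View pics/c_side_s4.png

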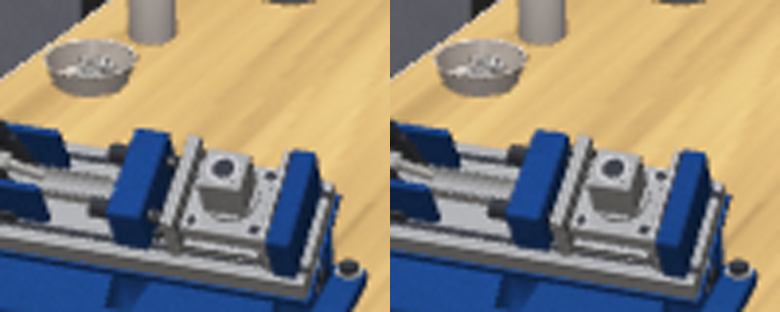

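The right crop (after stroke 4) shows the block much closer to the face plate. I've used my picture allowance, so I'll measure the face-block gap numerically.

```bash
python3 - <<'E'
from v import *
for n in("side4","side_s1","side_s2","side_s3","side_s4"):
    c=L(n);hs=cv2.cvtColor(c["image"],cv2.COLOR_RGB2HSV).astype(np.float32)
    print(n)
    for z in(26,32):
        Y=np.arange(22,66,1.5)
        q=proj(c,[o+B@[-.031,y/1000,z/1000] for y in Y]).astype(np.float32)
        s=cv2.remap(hs,q[None,:,0].copy(),q[None,:,1].copy(),cv2.INTER_LINEAR)[0]
        print(z," ".join(f"{y:.0f}:{'B' if a[1]>130 else ''}{a[2]:.0f}" for y,a in zip(Y,s)))
E
```

```text
side4
26 22:169 24:173 25:180 26:180 28:181 30:180 31:177 32:144 34:95 36:78 37:71 38:73 40:72 42:75 43:88 44:90 46:89 48:89 49:84 50:75 52:58 54:61 55:76 56:64 58:B56 60:B57 61:B58 62:B60 64:B65 66:B68
32 22:110 24:112 25:125 26:147 28:180 30:175 31:145 32:86 34:68 36:65 37:70 38:73 40:76 42:83 43:88 44:96 46:94 48:87 49:81 50:66 52:54 54:60 55:56 56:B51 58:B54 60:B55 61:B57 62:B61 64:B64 66:B69
side_s1
26 22:157 24:120 25:87 26:69 28:66 30:69 31:67 32:74 34:88 36:88 37:91 38:94 40:94 42:79 43:61 44:68 46:72 48:B63 49:B58 50:B56 52:B58 54:B62 55:B68 56:B67 58:B67 60:B68 61:B68 62:B69 64:B68 66:B68
32 22:93 24:86 25:75 26:70 28:72 30:70 31:73 32:86 34:87 36:86 37:83 38:68 40:52 42:69 43:70 44:64 46:55 48:B51 49:B57 50:B59 52:B61 54:B65 55:B67 56:B68 58:B70 60:B72 61:B74 62:B75 64:B74 66:B73
side_s2
26 22:69 24:70 25:74 26:84 28:87 30:90 31:92 32:106 34:120 36:81 37:66 38:75 40:70 42:B63 43:B57 44:B56 46:B58 48:B61 49:B65 50:B69 52:B68 54:B68 55:B68 56:B67 58:B68 60:B68 61:B68 62:B68 64:B68 66:B72
32 22:94 24:57 25:68 26:79 28:94 30:99 31:98 32:95 34:73 36:56 37:60 38:60 40:B59 42:B52
[... 234 characters left out ...]
B67 49:B68 50:B68 52:B67 54:B67 55:B68 56:B68 58:B69 60:B69 61:B69 62:B71 64:B78 66:110
32 22:93 24:57 25:68 26:79 28:94 30:99 31:99 32:95 34:79 36:61 37:52 38:B53 40:B57 42:B58 43:B59 44:B61 46:B66 48:B71 49:B74 50:B72 52:B70 54:B69 55:B68 56:B70 58:B72 60:B73 61:B75 62:B77 64:B82 66:B88
side_s4
26 22:69 24:70 25:75 26:86 28:88 30:88 31:85 32:77 34:69 36:B62 37:B58 38:B58 40:B64 42:B68 43:B68 44:B68 46:B67 48:B69 49:B69 50:B69 52:B69 54:B68 55:B68 56:B69 58:B77 60:91 61:139 62:182 64:174 66:172
32 22:93 24:57 25:67 26:78 28:94 30:98 31:98 32:93 34:73 36:B55 37:B58 38:B63 40:B67 42:B67 43:B70 44:B72 46:B74 48:B74 49:B73 50:B72 52:B71 54:B69 55:B68 56:B69 58:B72 60:B77 61:79 62:79 64:80 66:82
```

>>> drive_tool([
  [[0, 0, 0], [0, 0, 0], 0.03],
  [[0, 0, 0], [0, 0, 0], 0.05],
  [[0, 0, 0], [0, 0, 0], 0.05],
  [[0, 0, 0], [0, 0, -0.03], 0.05],
  [[0, 0, 0], [0, 0, -0.05], 0.05],
])

```text
time: 17.95
eef_pos: [0.6961, 0.2346, 0.3527]
tcp_rot: [0.955, 0.03, -0.127, 0.266]
contact_force: [0.8, 0.6, 0.4]
opening: 0.586
finger_force: 0.0
```

>>> drive_tool([
  [[0, 0.16, 0], [0, 0, -0.04], 0.05],
  [[0, 0.16, 0], [-0.02, 0, -0.02], 0.05],
  [[0, 0, 0], [-0.05, 0, 0], 0.05],
  [[0, 0, 0], [-0.05, 0, 0], 0.05],
  [[0, 0, 0], [-0.05, 0, 0], 0.05],
])

```text
time: 18.58
eef_pos: [0.5369, 0.2412, 0.4043]
tcp_rot: [0.963, 0.072, 0.03, 0.257]
contact_force: [-0.3, 0.2, 1.2]
opening: 0.587
finger_force: 0.0
```

```bash
python3 - <<'E'
from v import *
rep([.004,.007,.229])
E
```

```text
t 18.57 bed mm [  0.4  37.  245.3] rotvec to T (tool) [-0.001 -0.024  0.   ] open mm 50.1 F bed [ 0.4 -0.3  1.2]
world delta [-0.0281 -0.0154 -0.0124] delta in tool now [-0.0304  0.0036  0.0156]
```

>>> drive_tool([
  [[0, -0.023, 0], [-0.03, 0.0035, 0.0155], 0.05],
  [[0, 0, 0], [0, 0, 0], 0.05],
  [[0, 0, 0], [0, 0, 0], 0.05],
])

```text
time: 18.95
eef_pos: [0.5116, 0.2264, 0.3923]
tcp_rot: [0.964, 0.069, 0.019, 0.258]
contact_force: [-0.1, -0.1, 0.8]
opening: 0.586
finger_force: 0.0
```

```bash
python3 - <<'E'
from v import *
from plant import ctrl
rep()
c=ctrl.read_camera("wrist");pickle.dump(c,open("pics/wrist5.pkl","wb"))
for n in("wrist4","wrist5"):
    c=L(n);hs=cv2.cvtColor(c["image"],cv2.COLOR_RGB2HSV).astype(np.float32)
    for x in(-25,0,26):
        Y=np.arange(15,95,1.)
        q=proj(c,[o+B@[x/1000,y/1000,.037] for y in Y]).astype(np.float32)
        s=cv2.remap(hs,q[None,:,0].copy(),q[None,:,1].copy(),cv2.INTER_LINEAR)[0]
        print(n,x," ".join(f"{y:.0f}:{'B' if a[1]>130 else ''}{a[2]:.0f}" for y,a in zip(Y,s)))
E
```

```text
t 18.95 bed mm [  4.    9.9 229.5] rotvec to T (tool) [-0.001 -0.001  0.   ] open mm 50.1 F bed [ 0.5 -0.1  0.7]
wrist4 -25 15:110 16:112 17:110 18:109 19:111 20:109 21:111 22:112 23:110 24:109 25:109 26:106 27:97 28:77 29:60 30:60 31:56 32:58 33:57 34:55 35:57 36:59 37:57 38:60 39:60 40:58 41:57 42:59 43:69 44:88 45:104 46:111 47:109 48:108 49:109 50:104 51:93 52:73 53:61 54:58 55:59 56:61 57:61 58:60 59:59 60:59 61:58 62:61 63:62 64:59 65:59 66:B60 67:B71 68:B81 69:B90 70:B89 71:B89 72:B89 73:B88 74:B89 75:B89 76:B91 77:B90 78:B92 79:B92 80:B88 81:B88 82:B88 83:B89 84:B90 85:B86 86:B81 87:B70 88:57 89:55 90:56 91:57 92:58 93:56 94:57
wrist4 0 15:110 16:106 17:101 18:88 19:71 20:61 21:61 22:68 23:90 24:104 25:103 26:100 27:106 28:111 29:113 30:113 31:114 32:113 33:111 34:106 35:94 36:86 37:100 38:107 39:110 40:112 41:112 42:110 43:103 44:102 45:108 46:110 47:109 48:110 49:110 50:105 51:90 52:73 53:74 54:88 55:103 56:109 57:110 58:109 59:109 60:109 61:109 62:101 63:80 64:61 65:52 66:B58 67:B72 68:B83 69:B89 70:B88 71:B91 72:B89 73:B89 74:B89 75:B90 76:B90 77:B87 78:B89 79:B90 80:B88 
[... 1571 characters left out ...]
06 72:97 73:88 74:85 75:85 76:85 77:86 78:86 79:88 80:86 81:84 82:84 83:85 84:87 85:86 86:85 87:85 88:84 89:85 90:84 91:84 92:85 93:85 94:84
wrist5 26 15:111 16:108 17:107 18:106 19:109 20:110 21:109 22:108 23:111 24:111 25:111 26:107 27:106 28:108 29:109 30:111 31:112 32:111 33:111 34:109 35:94 36:77 37:67 38:67 39:77 40:91 41:90 42:76 43:B79 44:B87 45:B87 46:B88 47:B87 48:B87 49:B90 50:B90 51:B89 52:B88 53:B88 54:B87 55:B86 56:B88 57:B87 58:B88 59:B87 60:B86 61:B82 62:B77 63:74 64:86 65:101 66:108 67:110 68:109 69:110 70:110 71:112 72:109 73:109 74:107 75:109 76:111 77:111 78:111 79:113 80:109 81:111 82:110 83:110 84:109 85:108 86:108 87:109 88:107 89:106 90:107 91:106 92:108 93:106 94:108
```

The face is pressed back about 8.4 mm: the face-block gap went from 15.9 to 7.5 mm, and two edges agree. The bonnet is clamped and the arm is clear, so I'll hand it in.

```bash
python3 -c "
from plant import ctrl
print(ctrl.sign_off())"
```

```text
the job is handed in; nothing more can be done
None
```

The job is handed in: the bonnet is clamped square and looks flat against the fixed jaw, the sprung face measures about 8.4 mm back (6 mm needed), and the arm is clear; sign-off gave no verdict.

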